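# Spin-check a spindle wheel and brake it on its index mark

### The arm

A 6-joint arm with a two-finger parallel gripper is mounted at the origin on the work surface. World frame = base frame: x ahead of the robot, y to its left, z up, the work surface at z = 0. Lengths are in m, angles in degrees, forces in N, time in s.
With the tool pointing down it reaches from about 0.325 to 0.775 m from the base axis. Payload 9.3 kg.
Tool frame: the origin (TCP) lies at the very end of the fingers, on their centre line; the grasp point (between the pads) lies 19 mm behind it; z points along the fingers, y is the line along which they close (so a half turn about z gives the same grasp; the last joint's range is limited). The gripper opens to 85 mm and grips with 20 to 120 N. Pads are 22 mm wide; open, the fingers measure 114 mm over their backs; the gripper's body (76 mm by 85 mm) begins 54 mm behind the grasp point. The pads swing forward as they close: fully open they stand 13 mm farther back than shut.
Start: joints at [60.928, 14.817, 1.232, 76.415, 0, 81.257], TCP at [0.191, 0.516, 0.231] pointing down, gripper open.
Joint ranges: [-174.27, 174.27], [-52.1, 104.24], [-59.71, 78.15], [-110.17, 111.67], [-87.03, 83.33], [-180, 180]. Speed limits (degrees/s): [127.2, 127.2, 159.86, 180, 180, 180].

### API

Orientations are given as a 3x3 rotation matrix whose columns are the frame's x, y, z axes.
In Python, from bench import * gives the robot as it stands. Calls block until the motion is done:
- goto(position, orientation): joint-space move of the TCP to a pose.
- servo_line(position, v=0.15, orientation=None, stop_force=None): straight line of the TCP; orientation=None keeps the orientation; v is the mean speed in m/s. With stop_force (N) it stops when the force on the tool has changed by that much, and returns True; else False.
- movej(angles): joint-space move.
- grip(opening, squeeze=None): finger opening in m; squeeze is the grip in N (None keeps the last); returns when the fingers have stopped.
- sleep(seconds).
- inverse_kinematics(position, orientation): joint angles nearest the present ones, or None.
- read_camera(name): name is "side" or "top"; returns the picture (420x560x3 uint8, red, green, blue); there is no depth.
- calibration(name): a dict with "fx", "fy", "cx", "cy" (pixels), "R" (3x3) and "t" (3): a world point X has camera coordinates R X + t. Camera axes: x right, y down, z forward; pixel columns grow to the right and rows downward; lengths in m; the calibration is good to about 2 mm. A picture is of the moment at which its call begins. calibration takes no time and is no camera call.
A pose or a line that the arm cannot do raises PlanningError and nothing moves.
- close_job(): hands the job in; it is judged then, once.
Readings, each from a call of its own:
- current_time_s(): time.
- current_qpos(): joint angles.
- current_dq(): joint speeds.
- current_tau(): joint torques, N m.
- current_tcp_pos(): TCP position.
- current_orientation(): TCP orientation.
- current_wrist_force(): force on the tool from outside, world axes, zero at the start.
- current_ft_torque(): the same for the moment, N m.
- current_grip_width(): finger opening in m.
- current_finger_force(): force on a finger pad.
Only numpy, scipy, OpenCV 4.12 (cv2) and the standard library are available. Lean on these libraries where they do the work, as an engineer would, in place of code of your own. Each camera call takes 0.05 s, during which the arm holds its last target. There are 200 camera calls.

### The job

Check that the spindle runs freely: with a fingertip flick the wheel into a lively counter-clockwise spin (seen from above) by one of its lugs, take the finger away and let the mark run past the index fork at least once on its own. On a later pass brake the wheel by pressing a fingertip lightly on its flat face, so that it stops with the mark between the fork's two prongs; get this right in one go, since after that first pass the wheel may not come to rest anywhere else or be turned back. Finish with the fingertip still pressing on the stopped wheel to hold it there; grasp nothing and leave the things around the stand alone.

Things in the scene. Friction and masses are not known exactly. Their poses are not given: they have to be found in the camera images.
- wheel (a joint): wheel angle about its vertical axis, rad, growing counter-clockwise from above, not wrapped. The mark is mid-fork at pi, 3 pi, 5 pi.., within the prongs for 0.25 rad either side. Starts between -2.6 and 1.2, so the first pass is at pi. Free on ball bearings (1.1 kg, 0.006 kg m2, balanced, no stops): from 2 rad/s it coasts 10 s or more, losing about 0.1 to 0.2 rad/s each second.
- spindle (a joint): how far the wheel is pressed down, m: the spindle floats on a spring, 0 untouched, hard stop at 0.005. It begins to give at about 3 to 8 N and reaches the stop at about 15 to 20 N. A fingertip pressed on the face with 5 N or more at the brake radius stops the wheel almost at once.
- stand: fixed spindle test stand: 160 x 120 x 14 mm grey base plate, round blue bearing housing, and on it the level aluminium wheel, a disc 200 mm in diameter, 14 mm thick. Origin on the bench under the wheel's axis, z up. The index fork is on its own -x side.
- axis (a point): centre of the wheel's flat upper face, 80 mm above the bench. On the face: hub boss, radius 16 mm, 14 mm high; three upright steel lugs near the rim, each 18 mm along the radius (74 to 92 mm from the axis), 12 mm across, 25 mm high, at 60, 180 and 300 degrees counter-clockwise from the mark. From 20 to 72 mm from the axis the face is bare all round: brake there.
- mark (a point): outer end of the index mark on the wheel's face, 96 mm from the axis: the one dark radial bar, 28 x 9 mm, flush, in the middle between two lugs; it turns with the wheel. Its x axis points outwards along the mark.
- fork (a point): middle of the gap of the fixed dark steel index fork just outside the rim, 108 mm from the axis along the stand's -x, at the height of the wheel's face; axes as the stand's, y from prong to prong. Inner faces of the prongs at y -26 and +26 mm; each prong 20 x 12 mm, top 4 mm above the face. The fork reaches out to 128 mm from the axis.
- holder: bystander: loose steel tool holder standing upright, 63 mm in diameter at its collar, 105 mm high; origin at the centre of its underside
- driver: bystander: loose screwdriver lying on the bench, 200 mm long; origin about its middle, underneath
- grease: bystander: loose grey jar with a white cap, 60 mm in diameter, 85 mm high; origin at the centre of its underside
- tray: bystander: loose empty blue parts tray, 120 x 160 x 40 mm; origin at the centre of its underside
Mind the look-alikes: they are no part of the job. Several things have the shape of the stand; the one meant has the colours described above.

How it is judged:
By the outcome, as a careful person would: the job done as asked, in the order asked, and still so for the second after the job is handed in, while the arm keeps its last pose, push and grip.
It also fails if it takes over 54 s, if anything falls off the work surface, if the arm or the gripper's body presses on something with over 40 N, if the wrist force passes 120 N, or if a joint passes its speed limit or range.

## Working session

There is one attempt and no reset: what is moved stays moved. The work goes in short steps, each a Python script; the robot and the scene stay as the last script left them, time stands still between calls to the robot, and variables do not carry over. Pictures are saved under pics/ and viewed, at most 10 in all, crops included, and the job is handed in when it is done.

```bash
ls; mkdir -p pics
python3 - <<'E'
from bench import *
import cv2
for n in("top","side"):
    cv2.imwrite(f"pics/{n}0.png",read_camera(n)[:,:,::-1]); c=calibration(n); print(n,c)
print(current_time_s())
E
```

```text
pics
top {'fx': 425.89235469746365, 'fy': 425.89235469746365, 'cx': 278.7828985425163, 'cy': 207.13485498075792, 'R': array([[ 1.69368650e-02, -9.99856341e-01, -6.63520936e-04],
       [-9.81998174e-01, -1.65094891e-02, -1.88167540e-01],
       [ 1.88129553e-01,  3.83854456e-03, -9.82136720e-01]]), 't': array([-0.00599868,  0.43855708,  1.02615062])}
side {'fx': 386.04998276890933, 'fy': 386.04998276890933, 'cx': 275.5126844322285, 'cy': 209.12764232083182, 'R': array([[ 0.96055783, -0.27685389,  0.02608788],
       [-0.12017491, -0.49788436, -0.85887668],
       [ 0.2507721 ,  0.82186561, -0.51151761]]), 't': array([-0.44011202,  0.12142082,  0.9237571 ])}
0.1
```

View pics/top0.png

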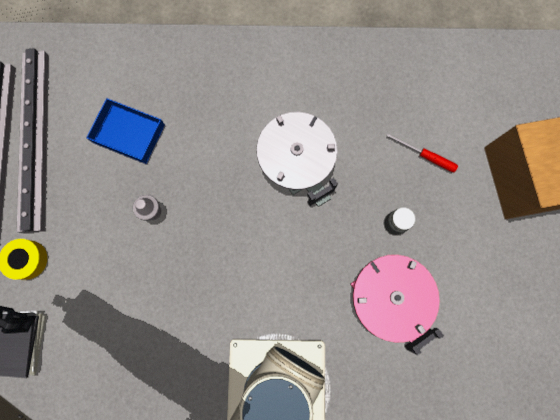

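View pics/side0.png

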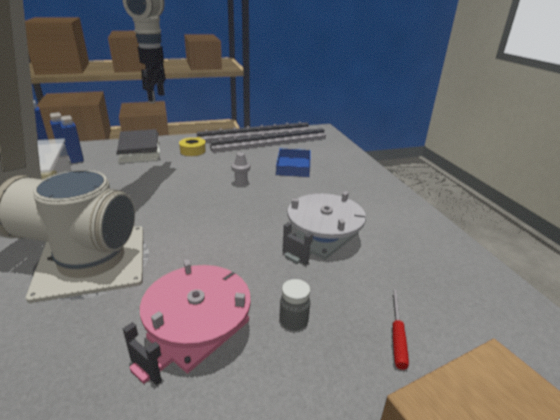

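The aluminium wheel with the blue housing, at top (297,149) and side (327,212), fits the description. The pink one, at top (397,297) and side (197,300), is the look-alike. The mark is at top (314,121) and the fork at top (322,190). I'll confirm in a crop and measure.

```bash
cat > h.py <<'E'
import numpy as np, cv2
from bench import *
def ray(n,px,z):
    c=calibration(n);px=np.atleast_2d(px).astype(float)
    d=np.c_[(px[:,0]-c["cx"])/c["fx"],(px[:,1]-c["cy"])/c["fy"],np.ones(len(px))]@c["R"]
    o=-c["R"].T@c["t"]
    return o+d*((z-o[2])/d[:,2])[:,None]
def proj(n,X):
    c=calibration(n);q=np.atleast_2d(X)@c["R"].T+c["t"]
    return np.c_[q[:,0]/q[:,2]*c["fx"]+c["cx"],q[:,1]/q[:,2]*c["fy"]+c["cy"]]
E
python3 - <<'E'
from h import *
a=cv2.imread("pics/top0.png");b=cv2.imread("pics/side0.png")
for n,im,box in(("top",a,(250,100,95,110)),("side",b,(280,185,95,60))):
    x,y,w,h=box;hs=cv2.cvtColor(im,cv2.COLOR_BGR2HSV)
    m=((hs[...,2]>165)&(hs[...,1]<60)).astype(np.uint8);mm=0*m;mm[y:y+h,x:x+w]=m[y:y+h,x:x+w]
    cs,_=cv2.findContours(mm,cv2.RETR_EXTERNAL,cv2.CHAIN_APPROX_NONE);c=max(cs,key=cv2.contourArea)
    P=ray(n,cv2.convexHull(c)[:,0],.08)[:,:2]
    for k in range(3):
        A=np.c_[2*P,np.ones(len(P))];s=np.linalg.lstsq(A,(P**2).sum(1),rcond=None)[0]
        r=np.sqrt(s[2]+s[:2]@s[:2]);e=np.linalg.norm(P-s[:2],axis=1)-r;P=P[abs(e)<max(.002,1.5*e.std())]
    print(n,s[:2],r,e.std(),len(P))
p=[cv2.resize(a[95:215,245:350],None,fx=4,fy=4,interpolation=2),cv2.resize(b[180:270,275:375],None,fx=3.6,fy=3.6,interpolation=2)]
o=np.zeros((480,790,3),np.uint8);o[:480,:420]=p[0];o[:324,425:785]=p[1];cv2.imwrite("pics/crop.png",o)
E
```

```text
top [ 0.57925923 -0.04034836] 0.10019678065835444 0.0005146597784858111 32
side [ 0.57781098 -0.04579563] 0.09778852978982552 0.00048036834486311496 30
```

View pics/crop.png

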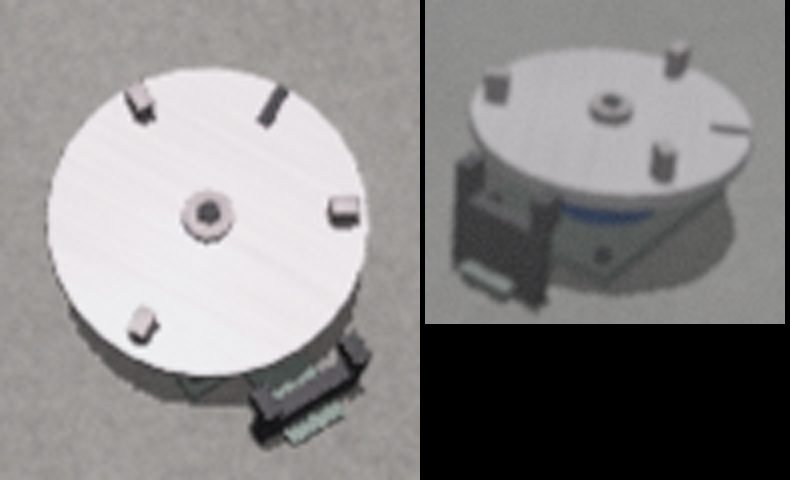

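The crop confirms it: a blue housing under the silver wheel, with the mark at crop (275,105), lugs at (140,100), (345,212) and (143,325), and fork prongs at about (353,350) and (262,405). Next I'll work out the angles, check reachability and move to hover.

```bash
cat >> h.py <<'E'
C=np.array([.579,-.0415]); U=lambda a:np.array([np.cos(a),np.sin(a)])
TH=np.arange(0,360,1.)*np.pi/180; RR=np.linspace(.072,.093,8)
G=np.array([[*(C+r*U(t)),.08] for r in RR for t in TH])
def mark(n,im):
    "world angle (deg) of the darkest full radial bar and its contrast"
    p=proj(n,G).astype(np.float32).reshape(8,360,2)
    g=cv2.remap(im.max(2).astype(np.float32),p[...,0],p[...,1],cv2.INTER_LINEAR)
    s=g.max(0); s=cv2.blur(np.r_[s,s,s][None],(5,1))[0,360:720]
    i=s.argmin(); w=np.clip(s[i]+30-s,0,None); d=(np.arange(360)-i+180)%360-180; w[abs(d)>8]=0
    return (i+(w*d).sum()/w.sum())%360, s[i], np.median(s)
def ori(a):
    "tool down, x axis at world angle a"
    x=np.r_[U(a),0];z=np.array([0,0,-1.]);return np.c_[x,np.cross(z,x),z]
E
python3 - <<'E'
from h import *
for n in("top","side"): print(n,mark(n,cv2.imread(f"pics/{n}0.png")))
top=np.array([[353,347],[262,402]])/4+[245,95]; sd=np.array([[468-425,160],[545-425,203]])/3.6+[275,180]
for n,p in(("top",top),("side",sd)):
    P=ray(n,p,.084)[:,:2];m=P.mean(0)-C;e=P[0]-P[1]
    print(n,P,"mid ang",np.degrees(np.arctan2(m[1],m[0])),np.linalg.norm(m),"sep",np.linalg.norm(e),"normal",np.degrees(np.arctan2(e[1],e[0])))
for a in (119,-61,29,209):
    for r in((.66,-.02),(.6,.03),(.579,.005)):
        for z in(.2,.085): 
            q=inverse_kinematics(np.r_[r,z],ori(np.radians(a)));print(a,r,z,None if q is None else np.round(q))
E
```

```text
top (np.float64(332.1055532066041), np.float32(108.04844), np.float32(235.20654))
side (np.float64(271.62430079590064), np.float32(130.07071), np.float32(184.03438))
top [[ 0.49559529 -0.13022221]
 [ 0.46041488 -0.07497205]] mid ang -148.8280516709512 0.11803742070983543 sep 0.06549992932281379 normal -57.51315273255742
side [[ 0.45972067 -0.08575367]
 [ 0.49231874 -0.14535355]] mid ang -144.27991137572778 0.12684194116366146 sep 0.06793217759278443 normal 118.67638845456652
119 (0.66, -0.02) 0.2 [-9. 26. 14. 78.  0. 52.]
119 (0.66, -0.02) 0.085 [-9. 29.  2. 63.  0. 52.]
119 (0.6, 0.03) 0.2 [-5. 20.  5. 74.  0. 56.]
119 (0.6, 0.03) 0.085 [-5. 24. -7. 59.  0. 56.]
119 (0.579, 0.005) 0.2 [-8. 18.  2. 73.  0. 53.]
119 (0.579, 0.005) 0.085 [ -8.  22. -10.  58.   0.  53.]
-61 (0.66, -0.02) 0.2 [  -9.   26.   14.   78.    0. -128.]
-61 (0.66, -0.02) 0.085 [  -9.   29.    2.   63.    0. -128.]
-61 (0.6, 0.03) 0.2 [  -5.   20.    5.   74.    0. -124.]
-61 (0.6, 0.03) 0.085 [  -5.   24.   -7.   59.    0. -124.]
-61 (0.579, 0.005) 0.2 [  -8.   18.    2.   73.    0. -127.]
-61 (0.579, 0.005) 0.085 [  -8.   22.  -10.   58.    0. -127.]
29 (0.66, -0.02) 0.2 [ -9.  26.  14.  78.   0. 142.]
29 (0.66, -0.02) 0.085 [ -9.  29.   2.  63.   0. 142.]
29 (0.6, 0.03) 0.2 [ -5.  20.   5.  74.   0. 146.]
29 (0.6, 0.03) 0.085 [ -5.  24.  -7.  59.   0. 146.]
29 (0.579, 0.005) 0.2 [ -8.  18.   2.  73.   0. 143.]
29 (0.579, 0.005) 0.085 [ -8.  22. -10.  58.   0. 143.]
209 (0.66, -0.02) 0.2 [ -9.  26.  14.  78.   0. -38.]
209 (0.66, -0.02) 0.085 [ -9.  29.   2.  63.   0. -38.]
209 (0.6, 0.03) 0.2 [ -5.  20.   5.  74.   0. -34.]
209 (0.6, 0.03) 0.085 [ -5.  24.  -7.  59.   0. -34.]
209 (0.579, 0.005) 0.2 [ -8.  18.   2.  73.   0. -37.]
209 (0.579, 0.005) 0.085 [ -8.  22. -10.  58.   0. -37.]
```

Run:
```python
from h import *
O=ori(np.radians(122)); B=C+.047*U(np.radians(90)); T=current_time_s
t=[T()]
grip(0); t+=[T()]
goto(np.r_[B,.16],O); t+=[T()]
servo_line(np.r_[B,.10],v=.15); t+=[T()]
servo_line(np.r_[B,.088],v=.1); t+=[T()]
print(np.diff(t),T(),current_tcp_pos(),current_wrist_force(),current_grip_width())
im={n:read_camera(n)[:,:,::-1] for n in("top","side")}
for n in im: print(n,mark(n,im[n]))
cv2.imwrite("pics/hov.png",np.hstack([cv2.resize(im["top"][90:220,230:360],None,fx=3,fy=3),cv2.resize(im["side"][150:280,260:390],None,fx=3,fy=3)]))
```

```text
[0.7667 2.3    0.55   0.2666] 3.9833 [0.57907827 0.005548   0.08852579] [ 0.12669601 -0.16151657  0.21211591] 0.0004203950840845136
top (np.float64(332.1122993256286), np.float32(95.91074), np.float32(197.22246))
side (np.float64(79.46916601219291), np.float32(61.25547), np.float32(183.24298))
```

View pics/hov.png

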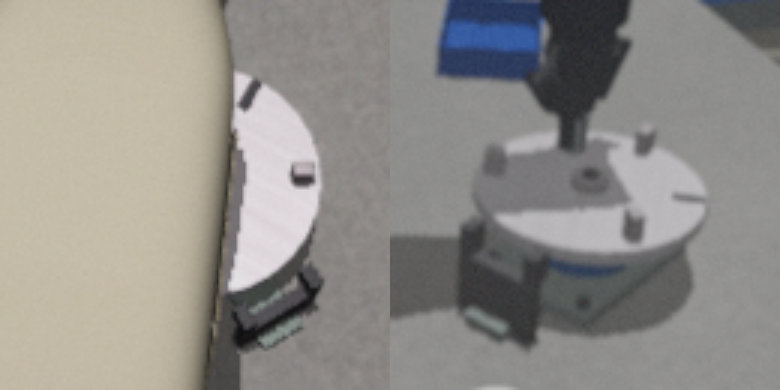

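The top camera sees the mark between about 220° and 340° despite the arm (mark at crop (250,95), fork at (275,305)). Before the flick I'll do a test press, to get the contact height and latency.

Run:
```python
from h import *
T=current_time_s;B=C+.047*U(np.radians(90))
def lines(z,**k):
    t=T();r=servo_line(np.r_[B,z],**k);print(z,r,round(T()-t,3),current_tcp_pos()[2],current_wrist_force())
lines(.084,v=.1)
lines(.075,v=.05,stop_force=7)
sleep(.2);print(current_tcp_pos()[2],current_wrist_force())
lines(.084,v=.1)
print(T(),mark("top",read_camera("top")[:,:,::-1]))
```

```text
0.084 False 0.25 0.08395272307859322 [-0.81578952  0.42487508  0.75556072]
0.075 True 0.225 0.077307830812887 [-0.56172819  0.39868952 10.63320658]
0.07832774614299341 [-0.28723384 -0.03631979  8.11319688]
0.084 False 0.25 0.08412479982745492 [ 0.67346428  0.30453429 -0.28104079]
5.0083 (np.float64(336.6538500621594), np.float32(95.98496), np.float32(196.49942))
```

```bash
cat > run.py <<'E'
from h import *
T=current_time_s; B=C+.047*U(np.radians(90)); F=212.
SEL=(TH>np.radians(235))&(TH<np.radians(331))
def win(im):
    p=proj("top",G).astype(np.float32).reshape(8,360,2)[:,SEL]
    s=cv2.remap(im.max(2).astype(np.float32),p[...,0].copy(),p[...,1].copy(),cv2.INTER_LINEAR).max(0)
    a=np.degrees(TH[SEL]);w=np.clip(165-s,0,None)
    i=s.argmin(); w[abs(a-a[i])>6]=0
    ok=s[i]<130 and 239<a[i]<327
    return ((w*a).sum()/w.sum() if ok else None), s[i]
def look():
    t=T(); return t,win(read_camera("top"))[0]
print("no-mark level",win(cv2.imread("pics/top0.png")))
m1=mark("top",read_camera("top"))[0];t1=T();sleep(.4);m2=mark("top",read_camera("top"))[0]
d=(m2-m1)/(T()-t1);print("mark",m1,m2,"drift deg/s",d)
assert 325<m2<345 and abs(d)<4
L=np.radians(m2+60+d*2.2); n=U(L+np.radians(8)); e=U(L+np.radians(98)); O=ori(L+np.radians(98))
P=lambda s,z:np.r_[C+.082*n+s*e,z]
s0=-.0114-.017-.007-.082*max(0,-np.radians(d)*1)
servo_line(np.r_[B,.125],v=.2); goto(P(s0,.125),O); servo_line(P(s0,.088),v=.15)
t=T(); servo_line(P(.03,.088),v=.13); print("flick",t,T()-t,current_wrist_force())
servo_line(P(.03,.135),v=.3); goto(np.r_[B,.12],ori(np.radians(122))); servo_line(np.r_[B,.084],v=.12)
D=[];k=0;n=0;npass=0;last=None
while n<170 and T()<46:
    t,a=look();n+=1
    if a is not None:
        if last is not None and a+20<last: k+=1;npass=0
        D.append((t,a+360*k));last=a;npass+=1
    elif not D and n>60: print("never seen");break
    if (a is None and npass>=3) or (a is not None and a>318 and npass>=3):
        X=np.array(D);tt=X[-1,0]
        X=X[X[:,1]>X[-1,1]-2*360-100]
        if k==0: w=np.polyfit(X[:,0]-tt,X[:,1],1);acc=np.radians(-.15);w=[np.degrees(acc)/2,w[0]+np.degrees(acc)*(tt-X[:,0].mean()),X[-1,1]]
        else: w=np.polyfit(X[:,0]-tt,X[:,1],2)
        res=np.abs(np.polyval(w,X[:,0]-tt)-X[:,1]).max()
        a2=min(w[0]*2,-3.); w0=w[1]
        tgt=F+360*(k+1)
        w1s=w0**2+2*a2*(tgt-X[-1,1]); w2s=w1s+2*a2*360
        print(f"t {tt:.2f} k {k} n {npass} w {np.radians(w0):.3f} acc {np.radians(w[0]*2):.3f} res {res:.2f} w1 {np.sign(w1s)*np.radians(abs(w1s)**.5):.2f} w2s {np.radians(np.radians(w2s)):.2f}",flush=True)
        cross=lambda g:tt+min([r.real for r in np.roots([w[0],w[1],w[2]-g]) if abs(r.imag)<1e-9 and r.real>0],default=99)
        if w2s<np.degrees(.75)**2 or T()>38:
            v1=max(w1s,1)**.5; tp=cross(tgt)-.17
            print("press at",tp,"now",T()); sleep(max(0,tp-T()))
            t=T();r=servo_line(np.r_[B,.075],v=.05,stop_force=7);print("pressed",r,t,T()-t)
            break
        npass=0; sleep(max(0,cross(232+360*(k+1))-.1-T()))
    else: sleep(.03)
sleep(.2);print(T(),n,current_tcp_pos(),current_wrist_force())
im={n:read_camera(n)[:,:,::-1] for n in("top","side")}
cv2.imwrite("pics/end.png",np.hstack([cv2.resize(im["top"][90:220,230:360],None,fx=3,fy=3),cv2.resize(im["side"][150:280,260:390],None,fx=3,fy=3)]))
E
python3 run.py
```

```text
no-mark level (None, np.float32(133.17285))
mark 337.69259498531864 187.79928500920278 drift deg/s -333.09624439136843Traceback (most recent call last):
  File "run.py", line 16, in <module>
    assert 325<m2<345 and abs(d)<4
           ^^^^^^^^^^^^^^^^^^^^^^^
AssertionError
```

The release nudged the wheel into a slow creep, so the mark went under the arm. I'll move the arm aside, let the wheel settle and measure again. It hasn't reached the fork, so nothing is lost.

Run:
```python
from h import *
T=current_time_s;B=C+.047*U(np.radians(90))
servo_line(np.r_[B,.125],v=.3); p=current_tcp_pos(); goto([.52,.17,.16],ori(np.radians(122)))
for i in range(4):
    im=read_camera("top"); print(T(),mark("top",im)); sleep(.4)
cv2.imwrite("pics/m.png",cv2.resize(im[90:220,230:360,::-1],None,fx=3,fy=3))
```

```text
6.6333 (np.float64(7.814494617409256), np.float32(101.81152), np.float32(229.5126))
7.0833 (np.float64(15.04243838433682), np.float32(107.77187), np.float32(229.47168))
7.5333 (np.float64(21.289054964881732), np.float32(108.123825), np.float32(229.67969))
7.9833 (np.float64(27.053766383118777), np.float32(105.700195), np.float32(229.78741))
```

View pics/m.png

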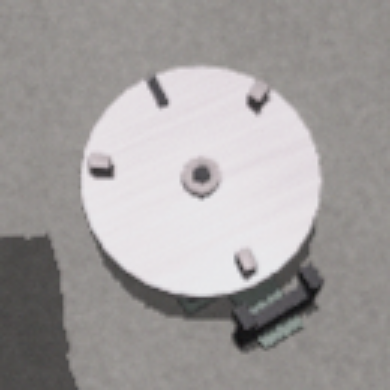

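```bash
python3 - <<'E'
s=open("run.py").read()
a=s.index('m1=mark');b=s.index("P=lambda")
s=s[:a]+'''for i in range(9):
    t1=T();m1=mark("top",read_camera("top"))[0];sleep(.45);t2=T();im=read_camera("top");m2=mark("top",im)[0];d=(m2-m1)/(t2-t1)
    print("mark",t2,m2,d,win(im))
    if d<3: break
assert 30<m2<75 and -1<d<3
L=np.radians(m2+300+d*1.2); n=U(L+np.radians(8)); e=U(L+np.radians(98)); O=ori(L+np.radians(98))
'''+s[b:]
s=s.replace("servo_line(np.r_[B,.125],v=.2); goto(P(s0,.125),O)","goto(P(s0,.14),O)").replace("s[i]<130 and 239<a[i]<327","s[i]<125 and 239<a[i]<322").replace("radians(331)","radians(327)").replace("a>318","a>312")
s=s.replace("s0=-.0114-.017-.007-.082*max(0,-np.radians(d)*1)","s0=-.0114-.017-.007")
open("run.py","w").write(s)
E
python3 run.py
```

```text
no-mark level (None, np.float32(191.52734))
mark 8.8833 36.3970955600256 9.094464048273629 (None, np.float32(224.46387))
mark 9.4333 40.411895349685764 7.162211638937862 (None, np.float32(224.36426))
mark 9.9833 43.65327537083936 5.781031813760336 (None, np.float32(224.20215))
mark 10.5333 45.57336072186561 3.44146382516891 (None, np.float32(224.48633))
mark 11.0833 46.85403090675942 2.013236679399867 (None, np.float32(223.625))
flick 12.7417 0.6500000000000004 [-0.20217179 -0.37710484  0.13203792]
t 16.36 k 0 n 6 w 2.869 acc -0.003 res 0.21 w1 2.78 w2s 7.10
t 18.89 k 1 n 8 w 2.336 acc -0.173 res 0.79 w1 1.98 w2s 1.76
t 21.92 k 2 n 9 w 1.816 acc -0.172 res 0.93 w1 1.34 w2s -0.37
press at 24.536751612146304 now 21.9667
pressed True 24.5333 0.22499999999999787
24.9583 45 [0.57993823 0.00543354 0.07819573] [-1.50489377  0.19943831  8.41565448]
```

View pics/end.png

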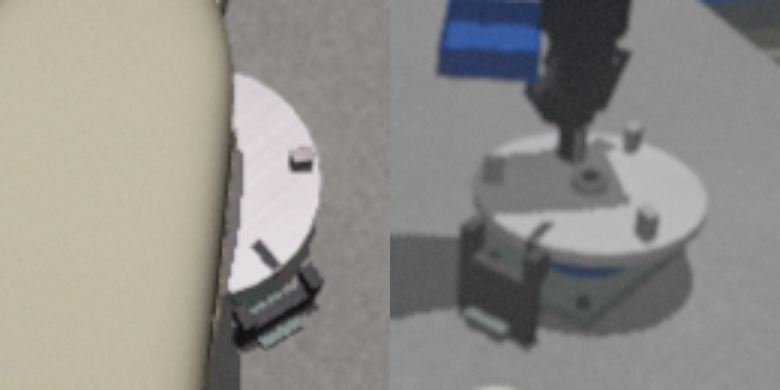

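The mark stopped near the fork, at top crop (265,252), with the prongs at (245,320) and (312,285). I'll measure the exact angle and check that the wheel is holding still.

Run:
```python
from h import *
im=read_camera("top")
p=proj("top",G).astype(np.float32).reshape(8,360,2)
s=cv2.remap(im.max(2).astype(np.float32),p[...,0].copy(),p[...,1].copy(),cv2.INTER_LINEAR).max(0)
print({i:int(s[i]) for i in range(205,236)});w=np.clip(165-s[212:234],0,None);print((w*np.arange(212,234)).sum()/w.sum())
print(current_time_s(),current_wrist_force())
# fork from dark prong pixels, top faces
for c in([245,316],[312,280]):print(ray("top",np.array(c)/3+[230,90],.084))
cv2.imwrite("pics/z.png",cv2.resize(im[165:210,295:350,::-1],None,fx=12,fy=12,interpolation=2))
```

```text
{205: 227, 206: 226, 207: 227, 208: 226, 209: 226, 210: 226, 211: 226, 212: 226, 213: 226, 214: 226, 215: 211, 216: 172, 217: 123, 218: 100, 219: 94, 220: 97, 221: 123, 222: 174, 223: 212, 224: 224, 225: 226, 226: 227, 227: 227, 228: 227, 229: 226, 230: 225, 231: 225, 232: 225, 233: 225, 234: 226, 235: 226}
219.0092547025372
25.1083 [-0.42549441  0.35855357  8.70756612]
[[ 0.46087488 -0.07779199  0.084     ]]
[[ 0.49165934 -0.13201732  0.084     ]]
```

View pics/z.png

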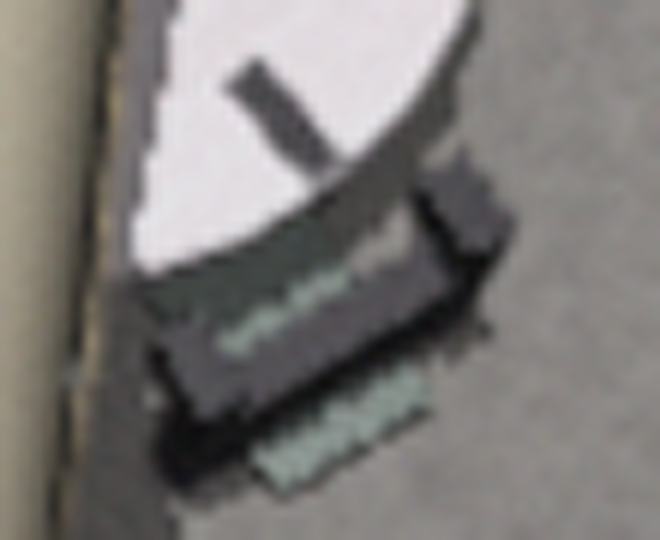

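The mark is at 219.0° and the fork centre at about 211°, so it's about 0.14 rad off, inside the ±0.25 allowed. The wheel is still, with about 8.5 N holding it. Handing in.

```bash
python3 -c "
from bench import *
print(close_job())"
```

```text
the job is handed in; nothing more can be done
None
```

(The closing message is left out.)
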